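# Load a coin cassette past the dock's one-way flap

### The arm

A 6-joint arm with a two-finger parallel gripper is mounted at the origin on the work surface. World frame = base frame: x ahead of the robot, y to its left, z up, the work surface at z = 0. Lengths are in m, angles in degrees, forces in N, time in s.
With the tool pointing down it reaches from about 0.4 to 0.825 m from the base axis. Payload 7 kg.
Tool frame: the origin (TCP) lies at the very end of the fingers, on their centre line; the grasp point (between the pads) lies 19 mm behind it; z points along the fingers, x is the direction in which the jaws open and shut, and the axes are right-handed (so a half turn about z gives the same grasp; the last joint's range is limited). The gripper opens to 88 mm and grips with 3 to 60 N. Pads are 19 mm wide; open, the fingers measure 130 mm over their backs; the gripper's body (78 mm by 193 mm) begins 47 mm behind the grasp point.
Start: joints at [-49.154, 20.546, 0.682, 0, -70.136, -16.507], TCP at [0.278, -0.615, 0.227] pointing down, gripper open.
Joint ranges: [-176.03, 176.03], [-82.01, 121.73], [-58.28, 71.71], [-173.87, 95.51], [-174.79, -0.11], [-173.66, 173.66]. Speed limits (degrees/s): [136.94, 136.94, 172.46, 180, 180, 180].

### API

Orientations are given as a 3x3 rotation matrix whose columns are the frame's x, y, z axes.
In Python, from plant import robot gives the robot as it stands.
- The arm moves only by the tool carry_out, never from a script. Its argument "rows" is one flat list of numbers, 4 for each row, row after row: the shift along the tool's x, y, z in cm, then the turn about the tool's z in degrees. A call has 1 to 12 rows; each row is the pose to reach, as a shift and turn from the pose commanded when the call began, along the tool's axes at that moment; what a row does not reach only later rows make up. A row lasts 1/12 s, in which the tool goes at most 41.7 mm and 7.16 degrees, less where a joint would pass 70% of its speed; a pose out of reach is approached as far as the arm can. A call with a gripper value outside its range is refused whole. "fingers" is the finger opening in cm, from 0 to 8.76, set as the call begins (left out, the last holds). The fingers move at their own pace and stop on an object; the grip force is fixed at half the most. Time passes only in rows, so rows that repeat a pose let the fingers close. It gives the time, the measured TCP pose, the force and the opening at its end, in the units of the state.
- robot.state(): the state, without advancing time (a new reading comes with each control period).
- robot.grab_frame(name): name is "scene" or "side" or "wrist"; returns a dict with "pixels" (480x640x3 uint8, red, green, blue), "intrinsics" (3x3 intrinsics, pixels), "origin" and "rotation" of the camera in the world; the wrist camera has in their place "tool_from_camera" (4x4, takes a point from camera to tool coordinates, whose origin is the TCP and whose axes are the tool frame's). Camera axes: x right, y down, z forward; pixel columns grow to the right and rows downward; lengths in m; the calibration is good to about 2 mm. The wrist camera is an equidistant fisheye: a pixel r from the principal point sees the ray r / f radians off the axis. A picture is of the moment at which its call begins: read the wrist's pose just before it. There is no depth.
- robot.close_job(): hands the job in, once; it reports no verdict.
The state is a dict: "clock": time; "joint_positions": joint angles; "dq": joint speeds; "joint_efforts": joint torques, N m; "position": TCP position; "ee_rot": TCP orientation; "contact_force": force on the tool from outside, world axes, zero at the start; "torque": the same for the moment, N m; "opening": opening from 0.0 (shut) to 1.0 (fully open).
Only numpy, scipy, OpenCV 4.12 (cv2) and the standard library are available. Lean on these libraries where they do the work, as an engineer would, in place of code of your own. Each camera call takes 0.05 s, during which the arm holds its last target.

### The job

Slide the coin cassette nose first along the test dock's track, under the gate and through its sprung one-way flap, until it is fully home against the end stop with the stop's plunger pressed in and the flap has dropped shut behind it. Keep the cassette down on the track, do not ram it, and leave the changer module, funnel and pickup magnet alone.

Things in the scene. Friction and masses are not known exactly. Their poses are not given: they have to be found in the camera images.
- dock: Fixed aluminium track lying roughly across the robot's front. Origin: on the counter, mid-width of the track, below the gate crossbar's far edge. x runs along the track in the loading direction, z up. Floor from x = -260 to +240 mm, its top 8 mm above the counter; side walls 76 mm apart inside, 92 mm over all, tops 30 mm above the counter.
- gate (a point): Middle of the gate's top, at dock x = -7 mm, 78 mm above the counter. The gate is a dark steel bridge over the track, 116 mm wide: two posts and a crossbar 14 mm thick along the track (dock x = -14 to 0), underside 70 mm above the counter. The cassette fits under it, fingers pointing down do not: push from behind, then reach over the gate and draw the cassette on.
- flap (a joint): Steel flap 66 mm wide hung at dock x = 2 mm, hinge 70 mm and lower edge 38 mm above the counter. 0 rad = shut; swings only in the loading direction, to 1.45, against a light spring (about 2 to 5 N push); never the other way. Propped on the cassette (about 1.1 rad) it reaches 31 mm past the gate and shuts once the cassette's rear is beyond that. It also drops into the pocket on the way.
- plunger (a joint): Home plunger, 12 mm thick, mid-face of the end stop, 32 mm above the counter. 0 = stands out 8 mm towards the gate, 0.008 m = pressed flush; spring under 1 N, too weak to move the cassette back. The stop, a rigid dark block 60 mm wide, top 50 mm above the counter, is clamped on the track; its near face is anywhere from dock x = +185 to +215 mm, not measured: feel for it.
- cassette: Grey plastic block, 140 mm long (x, nose at +x), 70 wide, 48 high, 0.55 to 0.9 kg, starting on the track before the gate, nose towards it. Origin: centre of the underside. Rear 72 mm closed; then an open-topped pocket (x = +2 to +62 mm, 56 wide, 42 deep) closed in front by the 8 mm nose wall, which fingers in the pocket can push on.
- changer: Grey changer module, 100 x 150 x 110 mm high, standing on the counter; a bystander. Origin: centre of its underside.
- funnel: Red plastic coin funnel standing mouth down, 110 mm across, 90 mm high; a bystander. Origin: centre of its underside.
- magnet: Blackened steel pickup magnet lying on the counter, a rod 180 mm long and 24 mm thick; a bystander. Origin: on the counter under its middle, x along the rod.
There are look-alikes about, which are no part of the job. There is more than one size of the cassette; the job needs the middle-sized.

How it is judged:
By the outcome, as a careful person would: the job done as asked, in the order asked, and still so for the second after the job is handed in, with the robot touching nothing.
It also fails if it takes over 45 s, if anything falls off the work surface, if the arm or the gripper's body presses on something with over 40 N, if the wrist force passes 120 N, or if a joint passes its speed limit or range.

## Working session

There is one attempt and no reset: what is moved stays moved. The work goes in short steps, Python scripts to look and compute and a tool call to move; the robot and the scene stay as the last step left them, time stands still between calls to the robot, and variables do not carry over. Pictures are saved under pics/ and viewed, and the job is handed in when it is done.

Besides the shell and the picture viewer there is one more tool, called by a JSON object that holds its "name" and its "arguments". carry_out: Moves the arm, as the interface text tells. Its arguments: {"type":"object","properties":{"rows":{"type":"array"},"fingers":{"type":"number"}},"required":["rows"]}

```bash
ls; mkdir -p pics
python3 - <<'E'
from plant import robot
import cv2,pickle
s=robot.state(); print(s)
for n in ["scene","side","wrist"]:
    f=robot.grab_frame(n); pickle.dump(f,open(f"pics/{n}0.pkl","wb"))
    cv2.imwrite(f"pics/{n}0.png",f["pixels"][:,:,::-1])
    print(n,{k:v for k,v in f.items() if k!="pixels"})
E
```

```text
pics
{'clock': 0.0, 'joint_positions': array([-4.91518471e+01,  2.05913859e+01,  6.32172049e-01, -2.04257624e-02,
       -7.01349895e+01, -1.65078474e+01]), 'dq': array([ 0.02564268,  0.06362589,  0.02491998, -0.01753338, -0.0386656 ,
        0.06616863]), 'joint_efforts': array([ 1.55980331e-03, -5.82714736e+01,  2.93058157e+01,  6.99683771e+00,
        6.84496423e-03, -1.33444414e-04]), 'position': array([ 0.27798319, -0.61455296,  0.22561011]), 'ee_rot': array([[-4.12044083e-01,  9.11163541e-01, -8.21734725e-04],
       [ 9.11162378e-01,  4.12044877e-01,  1.46299485e-03],
       [ 1.67161915e-03, -1.45915396e-04, -9.99998592e-01]]), 'contact_force': array([-0.15063739,  0.54810155,  0.1775285 ]), 'torque': array([ 0.04581296,  0.03554993, -0.02252468]), 'opening': 1.000268091650695}
scene {'intrinsics': array([[586.24620843,   0.        , 321.91106156],
       [  0.        , 586.24620843, 240.0737364 ],
       [  0.        ,   0.        ,   1.        ]]), 'origin': array([1.18477124, 0.687574  , 1.02334623]), 'rotation': array([[-0.7165037 ,  0.51076869, -0.47511872],
       [ 0.6
[... 311 characters left out ...]
2]), 'rotation': array([[-0.91385497, -0.21326367,  0.34552525],
       [-0.40539568,  0.43127103, -0.80601466],
       [ 0.02287861, -0.87665495, -0.48057535]])}
wrist {'intrinsics': array([[371.64829954,   0.        , 322.04152153],
       [  0.        , 371.64829954, 241.79477111],
       [  0.        ,   0.        ,   1.        ]]), 'tool_from_camera': array([[ 9.99999896e-01, -4.44587700e-04,  1.01846780e-04,
        -1.53556612e-04],
       [ 3.94891459e-04,  9.55670024e-01,  2.94439551e-01,
        -7.90188034e-02],
       [-2.28236118e-04, -2.94439480e-01,  9.55670100e-01,
        -1.57403446e-01],
       [ 0.00000000e+00,  0.00000000e+00,  0.00000000e+00,
         1.00000000e+00]])}
```

View pics/scene0.png

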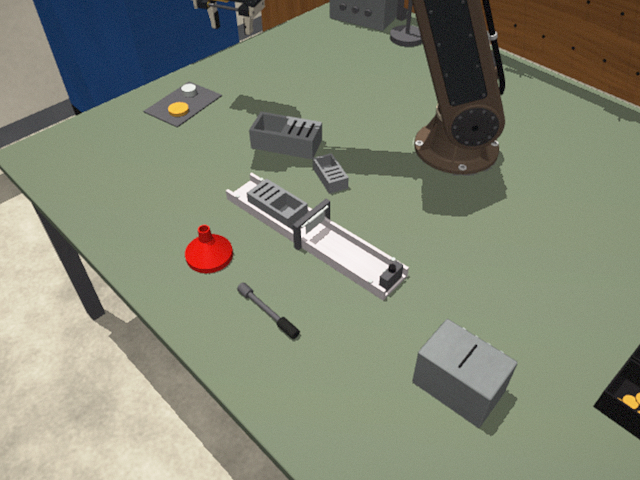

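View pics/side0.png

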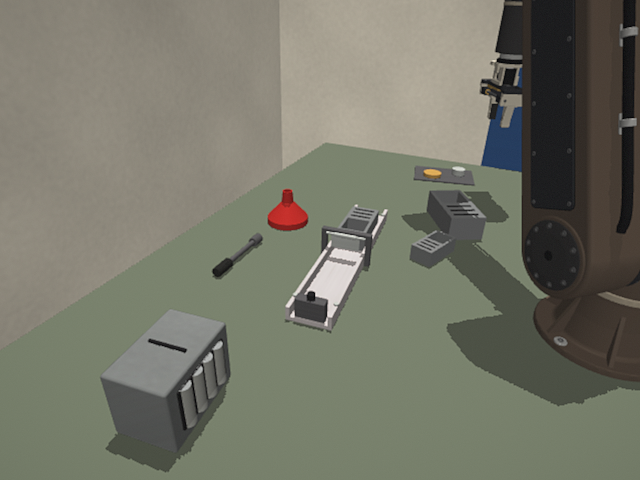

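View pics/wrist0.png

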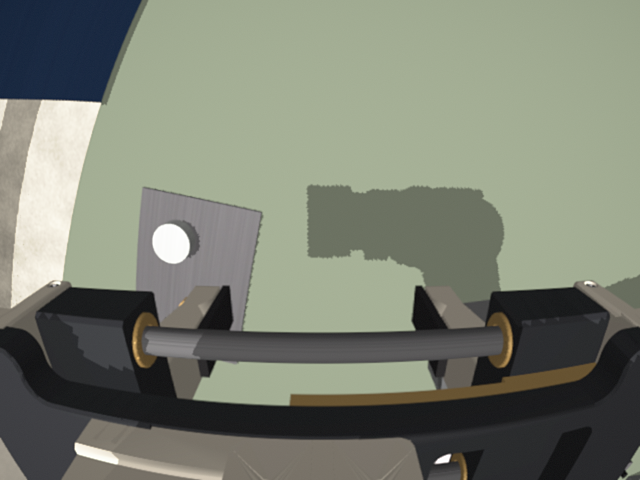

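The scene view shows the track running from (240,188) to (395,283), the gate at (312,222), the cassette already on the track at (278,202), and the stop at (391,274). The large and small look-alike cassettes lie off the track. I'll enlarge the view so I can measure.

Run:
```python
import cv2
a=cv2.imread("pics/scene0.png")[165:305,220:415]; cv2.imwrite("pics/sc_crop.png",cv2.resize(a,None,fx=4,fy=4,interpolation=cv2.INTER_CUBIC))
a=cv2.imread("pics/side0.png")[195:335,270:410]; cv2.imwrite("pics/si_crop.png",cv2.resize(a,None,fx=4,fy=4,interpolation=cv2.INTER_CUBIC))
```

```text
(no output)
```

View pics/sc_crop.png

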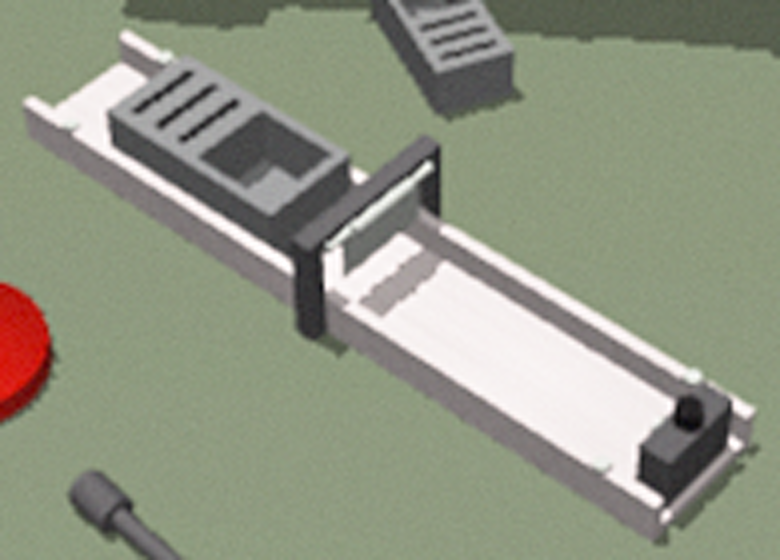

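View pics/si_crop.png

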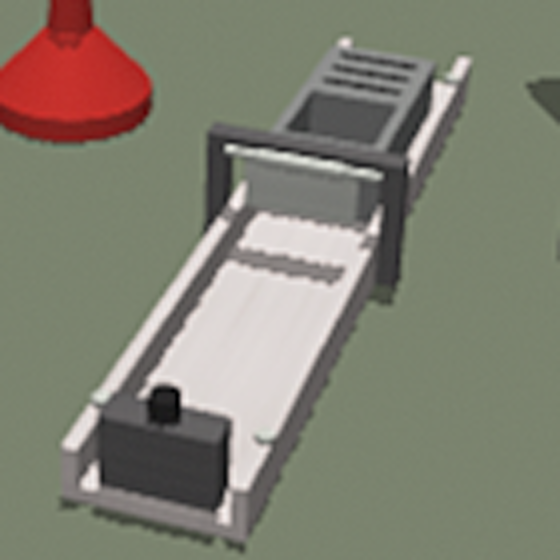

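```bash
cat > h.py <<'E'
import numpy as np,pickle,cv2
def ray(f,uv):
    K=f["intrinsics"]; d=np.array([(uv[0]-K[0,2])/K[0,0],(uv[1]-K[1,2])/K[1,1],1.0])
    return f["origin"],f["rotation"]@d
def onz(f,uv,z):
    o,d=ray(f,uv); return o+d*(z-o[2])/d[2]
def proj(f,p):
    q=f["rotation"].T@(np.asarray(p)-f["origin"]); K=f["intrinsics"]; return K[0,0]*q[0]/q[2]+K[0,2],K[1,1]*q[1]/q[2]+K[1,2]
E
python3 - <<'E'
from h import *
np.set_printoptions(precision=4,suppress=True)
def run(n,off,pts):
    f=pickle.load(open(f"pics/{n}0.pkl","rb"))
    for k,(u,v,z) in pts.items():
        print(n,k,onz(f,((u+.5)/4-.5+off[0],(v+.5)/4-.5+off[1]),z))
run("scene",(220,165),dict(wFrontRear=(27,100,.03),wFrontEnd=(660,505,.03),wBackRear=(124,34,.03),wBackEnd=(752,408,.03),
 cRF=(110,116,.056),cRB=(182,57,.056),cNB=(350,157,.056),cNF=(273,220,.056),
 gF1=(297,240,.078),gF2=(320,250,.078),gB1=(428,137,.078),gB2=(440,150,.078),
 stopNF=(642,444,.05),stopNB=(698,386,.05),stopFF=(672,465,.05),stopFB=(731,402,.05)))
run("side",(270,195),dict(wFrontEnd=(66,444,.03),wBackEnd=(245,488,.03),wBackRear=(468,60,.03),wFrontRear=(345,42,.03),
 cRF=(357,47,.056),cRB=(435,62,.056),gF=(208,140,.078),gB=(405,162,.078),gF1=(215,124,.078),gB1=(408,155,.078)
 ,stopFF=(100,415,.05),stopFB=(230,430,.05)))
E
```

```text
scene wFrontRear [ 0.5865 -0.2829  0.03  ]
scene wFrontEnd [0.545  0.2152 0.03  ]
scene wBackRear [ 0.5016 -0.2896  0.03  ]
scene wBackEnd [0.457  0.2054 0.03  ]
scene cRF [ 0.5749 -0.2101  0.056 ]
scene cRB [ 0.5077 -0.2211  0.056 ]
scene cNB [ 0.4953 -0.08    0.056 ]
scene cNF [ 0.5643 -0.0725  0.056 ]
scene gF1 [ 0.5795 -0.0336  0.078 ]
scene gF2 [ 0.5756 -0.0186  0.078 ]
scene gB1 [ 0.4662 -0.0427  0.078 ]
scene gB2 [ 0.469  -0.0297  0.078 ]
scene stopNF [0.5335 0.1901 0.05  ]
scene stopNB [0.4805 0.184  0.05  ]
scene stopFF [0.533  0.2111 0.05  ]
scene stopFB [0.4765 0.2043 0.05  ]
side wFrontEnd [0.5479 0.2139 0.03  ]
side wBackEnd [0.4597 0.2076 0.03  ]
side wBackRear [ 0.4998 -0.2866  0.03  ]
side wFrontRear [ 0.586  -0.2766  0.03  ]
side cRF [ 0.558  -0.2174  0.056 ]
side cRB [ 0.5045 -0.2182  0.056 ]
side gF [ 0.5762 -0.0129  0.078 ]
side gB [ 0.4677 -0.0374  0.078 ]
side gF1 [ 0.5806 -0.0329  0.078 ]
side gB1 [ 0.4688 -0.0461  0.078 ]
side stopFF [0.5315 0.2109 0.05  ]
side stopFB [0.4729 0.1954 0.05  ]
```

{"name": "carry_out", "arguments": {"rows": [1.87, 3.24, 0, -5.9, 3.73, 6.48, 0, -11.7, 5.6, 9.72, 0, -17.6, 7.47, 12.97, 0, -23.5, 9.33, 16.2, 0, -29.3, 11.2, 19.45, 0, -35.2, 13.1, 22.7, 0, -41.1, 14.9, 25.9, 0, -46.9, 16.8, 29.2, 0, -52.8, 18.65, 32.4, 0, -58.7, 20.5, 35.7, 0, -64.5, 22.4, 38.9, 0, -70.4], "fingers": 0}}

```text
clock: 1.15
position: [0.541, -0.2488, 0.2265]
ee_rot: [[-0.996, -0.088, -0.0], [-0.088, 0.996, 0.0], [0.0, 0.0, -1.0]]
contact_force: [0.9, -2.0, -0.1]
opening: 0.148
```

{"name": "carry_out", "arguments": {"rows": [0, 0, 0, 0, 0, 0, 0, 0, 0, 0, 0, 0]}}

```text
clock: 1.4
position: [0.5401, -0.2503, 0.2263]
ee_rot: [[-0.997, -0.083, -0.001], [-0.083, 0.997, 0.0], [0.001, 0.0, -1.0]]
contact_force: [-0.3, 0.6, -0.1]
opening: 0.012
```

```bash
cat > look.py <<'E'
import sys,pickle,cv2
from plant import robot
from h import *
np.set_printoptions(precision=4,suppress=True)
def st():
    s=robot.state(); R=s["ee_rot"]; p=s["position"]
    th=np.arctan2(.0828,.9966); u=np.array([-.0828,.9966]); n=np.array([-.9966,-.0828])
    d=p[:2]-np.array([.522,-.027])
    print("t",s["clock"],"p",p,"dock x,lat",d@u,d@n,"yaw",np.degrees(np.arctan2(R[1,0],R[0,0])),"F",s["contact_force"],"op",s["opening"]); return s
if __name__=="__main__":
    s=st()
    for n in sys.argv[2:]:
        f=robot.grab_frame(n); f["st"]=s; tag=n+sys.argv[1]
        pickle.dump(f,open(f"pics/{tag}.pkl","wb")); cv2.imwrite(f"pics/{tag}.png",f["pixels"][:,:,::-1])
E
python3 look.py 1 wrist
```

```text
t 1.4 p [ 0.5401 -0.2503  0.2263] dock x,lat -0.2240329835856747 0.00041726412699187425 yaw -175.2579873137613 F [-0.2528  0.5935 -0.0935] op 0.012296593062356947
```

View pics/wrist1.png

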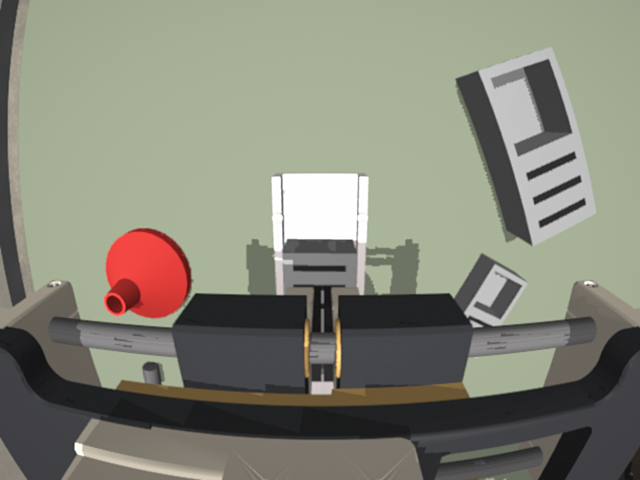

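The wrist view shows the track centred at column 320. The cassette's rear top edge is at row 240 (columns 283 to 358) and the track's rear end is at row 175. I'll check both against the scene measurement.

```bash
cat >> h.py <<'E'
def wray(f,uv):
    K=f["intrinsics"]; d=np.array([uv[0]-K[0,2],uv[1]-K[1,2]]); r=np.hypot(*d); a=r/K[0,0]
    c=np.array([*(d/r*np.sin(a)),np.cos(a)]); T=f["tool_from_camera"]; R=f["st"]["ee_rot"]
    return f["st"]["position"]+R@T[:3,3],R@T[:3,:3]@c
def wonz(f,uv,z):
    o,d=wray(f,uv); return o+d*(z-o[2])/d[2]
E
python3 - <<'E'
from h import *
f=pickle.load(open("pics/wrist1.pkl","rb"))
u=np.array([-.0828,.9966]); n=np.array([-.9966,-.0828])
for k,uv,z in [("rearL",(284,240.5),.056),("rearR",(356,240.5),.056),("trL",(273,175),.03),("trR",(367,175),.03),("wL",(270,240),.03),("wR",(368,240),.03)]:
    p=wonz(f,uv,z); d=p[:2]-[.522,-.027]; print(k,p.round(4),d@u,d@n)
E
```

```text
rearL [ 0.5743 -0.2274  0.056 ] -0.20402342580130006 -0.035561857130481524
rearR [ 0.508  -0.2328  0.056 ] -0.20398182499565523 0.031000024311069414
trL [ 0.5909 -0.2839  0.03  ] -0.2617636786654081 -0.047354396553089
trR [ 0.5011 -0.2913  0.03  ] -0.26165332910121564 0.042715000844564546
wL [ 0.5906 -0.2186  0.03  ] -0.19664868016246081 -0.052460931472564
wR [ 0.4929 -0.2267  0.03  ] -0.1965860572145922 0.04555201405059482
```

Row 240 is the bottom edge of the rear face. At z=8 mm it gives x = -0.1895, which agrees with the scene. I'll go down behind the cassette.

{"name": "carry_out", "arguments": {"rows": [0, 0, 3.3, 0, -0.1, 0, 6.6, 0, -0.1, 0, 9.9, 0, -0.1, 0, 13.2, 0, -0.1, 0, 16, 0, -0.1, 0, 18, 0, -0.1, 0, 19.2, 0, -0.1, 0, 19.6, 0, -0.1, 0, 19.6, 0]}}

```text
clock: 2.2
position: [0.54, -0.2514, 0.0296]
ee_rot: [[-0.997, -0.081, -0.002], [-0.081, 0.997, 0.0], [0.002, 0.0, -1.0]]
contact_force: [0.2, -0.2, -0.5]
opening: 0.003
```

{"name": "carry_out", "arguments": {"rows": [0, 0.4, 0, 0, 0, 0.8, 0, 0, 0, 1.2, 0, 0, 0, 1.6, 0, 0, 0, 2.0, 0, 0, 0, 2.4, 0, 0, 0, 2.7, 0, 0, 0, 3.0, 0, 0, 0, 3.3, 0, 0, 0, 3.6, 0, 0, 0, 3.9, 0, 0]}}

```text
clock: 3.12
position: [0.5383, -0.2116, 0.0308]
ee_rot: [[-0.997, -0.083, 0.001], [-0.083, 0.997, -0.0], [-0.001, -0.0, -1.0]]
contact_force: [0.4, -4.0, 3.1]
opening: 0.004
```

```bash
python3 look.py 2 scene; python3 -c "
import cv2
a=cv2.imread('pics/scene2.png')[165:305,220:415]; cv2.imwrite('pics/sc2.png',cv2.resize(a,None,fx=4,fy=4,interpolation=cv2.INTER_CUBIC))"
```

```text
t 3.1167 p [ 0.5383 -0.2116  0.0308] dock x,lat -0.18529621695673926 -0.0009785604309039727 yaw -175.25956814351088 F [ 0.4362 -3.9874  3.0737] op 0.0038797604638704476
```

View pics/sc2.png

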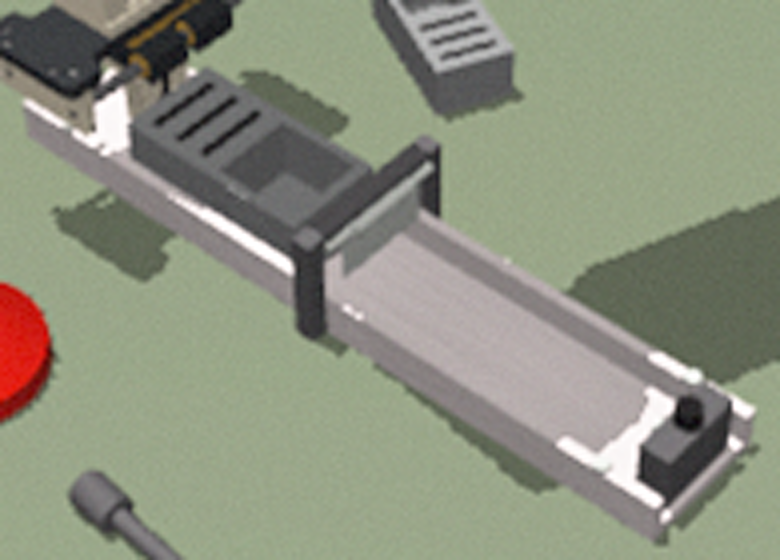

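{"name": "carry_out", "arguments": {"rows": [0, 0.4, 0, 0, 0, 0.8, 0, 0, 0, 1.2, 0, 0, 0, 1.6, 0, 0, 0, 2.0, 0, 0, 0, 2.4, 0, 0, 0, 2.8, 0, 0, 0, 3.2, 0, 0, 0, 3.6, 0, 0, 0, 4.0, 0, 0, 0, 4.4, 0, 0, 0, 4.8, 0, 0]}}

```text
clock: 4.17
position: [0.5339, -0.1643, 0.0306]
ee_rot: [[-0.997, -0.083, -0.0], [-0.083, 0.997, -0.001], [0.0, -0.001, -1.0]]
contact_force: [0.7, -10.1, 2.7]
opening: 0.005
```

{"name": "carry_out", "arguments": {"rows": [0, 0.4, 0, 0, 0, 0.8, 0, 0, 0, 1.2, 0, 0, 0, 1.6, 0, 0, 0, 2.0, 0, 0, 0, 2.4, 0, 0, 0, 2.8, 0, 0, 0, 3.2, 0, 0, 0, 3.6, 0, 0, 0, 4.0, 0, 0, 0, 4.4, 0, 0, 0, 4.8, 0, 0]}}

```text
clock: 5.17
position: [0.5297, -0.1164, 0.0306]
ee_rot: [[-0.997, -0.083, -0.001], [-0.083, 0.997, -0.001], [0.001, -0.001, -1.0]]
contact_force: [0.4, -7.6, 3.5]
opening: 0.006
```

```bash
python3 look.py 3 scene; python3 -c "
import cv2
a=cv2.imread('pics/scene3.png')[165:305,220:415]; cv2.imwrite('pics/sc3.png',cv2.resize(a,None,fx=4,fy=4,interpolation=cv2.INTER_CUBIC))"
```

```text
t 5.1667 p [ 0.5297 -0.1164  0.0306] dock x,lat -0.08970007769654001 -0.0003117895804730217 yaw -175.26329401356656 F [ 0.3635 -7.5959  3.5365] op 0.005563496806746753
```

View pics/sc3.png

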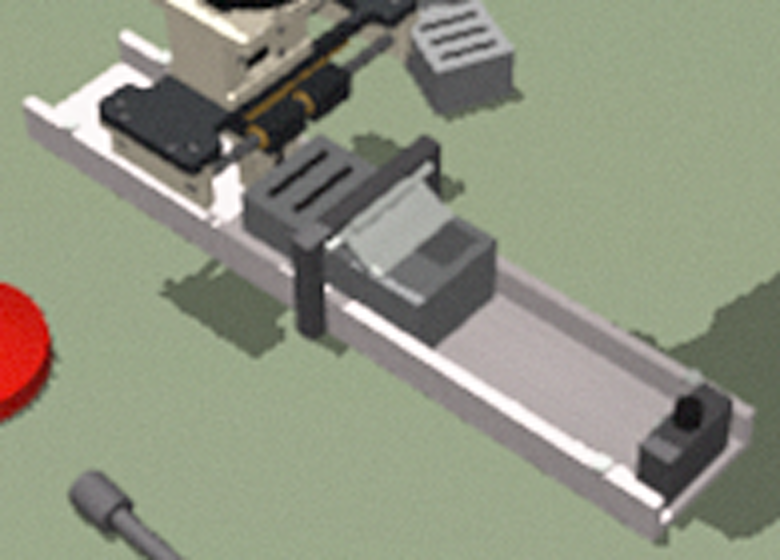

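{"name": "carry_out", "arguments": {"rows": [0, 0.4, 0, 0, 0, 0.8, 0, 0, 0, 1.2, 0, 0, 0, 1.6, 0, 0, 0, 2.0, 0, 0, 0, 2.4, 0, 0, 0, 2.8, 0, 0, 0, 3.2, 0, 0, 0, 3.6, 0, 0, 0, 4.0, 0, 0, 0, 4.4, 0, 0, 0, 4.8, 0, 0]}}

```text
clock: 6.22
position: [0.5256, -0.0687, 0.0305]
ee_rot: [[-0.997, -0.082, -0.001], [-0.082, 0.997, -0.001], [0.001, -0.001, -1.0]]
contact_force: [1.2, -8.4, 4.6]
opening: 0.007
```

{"name": "carry_out", "arguments": {"rows": [0, 0.2, 0, 0, 0, 0.4, 0, 0, 0, 0.6, 0, 0, 0, 0.7, 0, 0, 0, 0.7, 0, 0]}}

```text
clock: 6.63
position: [0.5249, -0.0616, 0.0305]
ee_rot: [[-0.997, -0.083, -0.001], [-0.083, 0.997, -0.001], [0.001, -0.001, -1.0]]
contact_force: [0.0, -6.7, 5.5]
opening: 0.007
```

```bash
python3 look.py 4 scene; python3 -c "
import cv2
a=cv2.imread('pics/scene4.png')[165:305,220:415]; cv2.imwrite('pics/sc4.png',cv2.resize(a,None,fx=4,fy=4,interpolation=cv2.INTER_CUBIC))"
```

```text
t 6.6333 p [ 0.5249 -0.0616  0.0305] dock x,lat -0.03468291861338299 -5.358083020611379e-05 yaw -175.25694221680226 F [ 0.0363 -6.6636  5.5287] op 0.0073360468160056915
```

View pics/sc4.png

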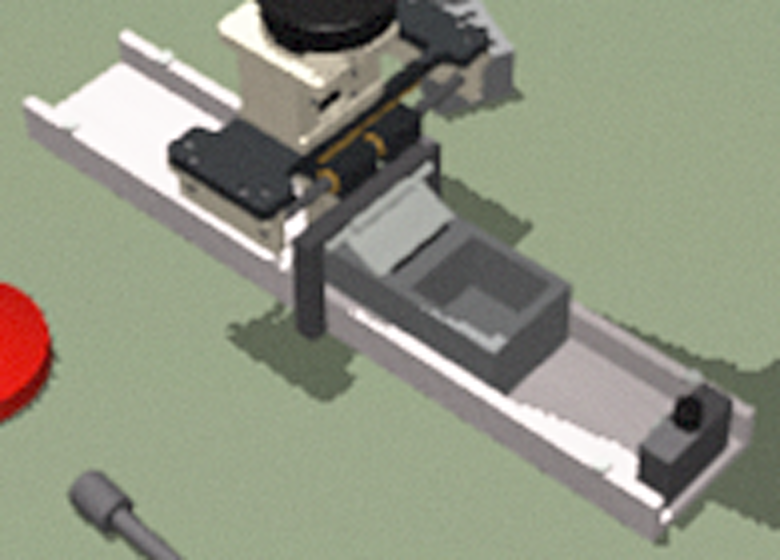

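{"name": "carry_out", "arguments": {"rows": [0, -0.4, 0, 0, 0, -0.8, 0, 0, 0, -0.8, -3, 0, 0, -0.8, -6, 0, 0, -0.8, -9.5, 0, 0, 1.2, -11, 0, 0, 4.5, -11, 0, 0, 7.8, -11, 0, 0, 10.2, -11, 0, 0, 11.2, -11, 0, 0, 11.2, -11, 0]}}

```text
clock: 7.6
position: [0.5159, 0.0523, 0.1402]
ee_rot: [[-0.996, -0.085, -0.001], [-0.085, 0.996, 0.0], [0.001, 0.001, -1.0]]
contact_force: [-0.3, -0.2, -0.3]
opening: 0.005
```

```bash
python3 look.py 5 scene wrist; python3 -c "
import cv2
a=cv2.imread('pics/scene5.png')[165:305,220:415]; cv2.imwrite('pics/sc5.png',cv2.resize(a,None,fx=4,fy=4,interpolation=cv2.INTER_CUBIC))"
```

```text
t 7.6 p [0.5159 0.0523 0.1402] dock x,lat 0.07949578712053805 -0.0004549616646701073 yaw -175.1220196191632 F [-0.3391 -0.1553 -0.2817] op 0.0047855258406758186
```

View pics/sc5.png

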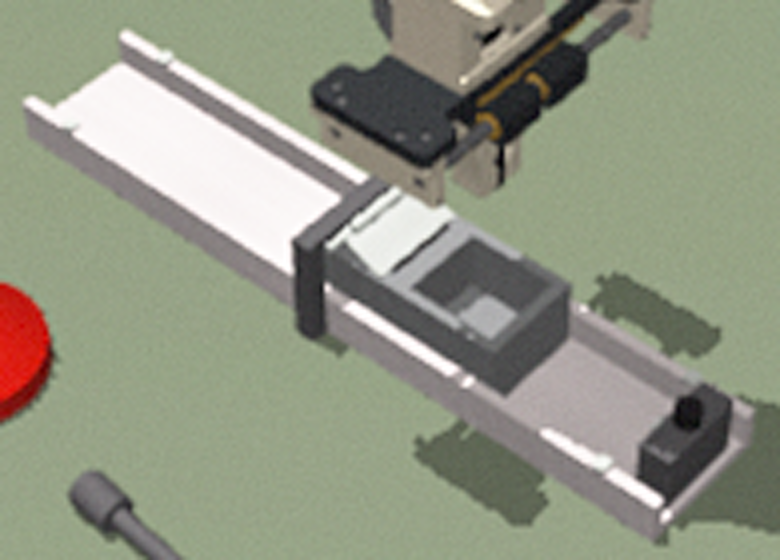

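View pics/wrist5.png

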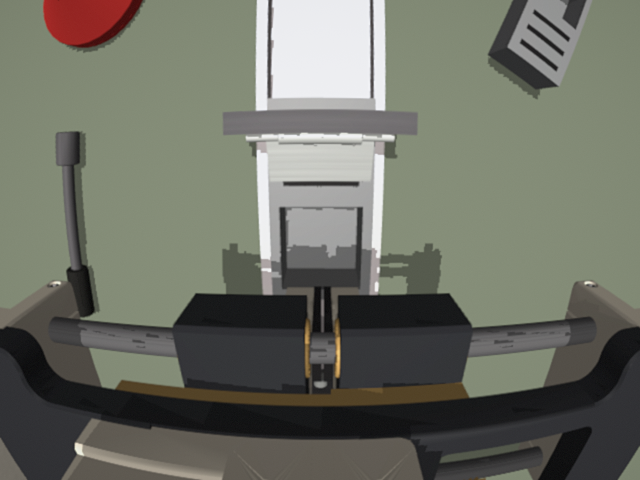

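Run:
```python
from h import *
u=np.array([-.0828,.9966]); n=np.array([-.9966,-.0828])
def o(k,p): 
    d=p[:2]-[.522,-.027]; print(k,p.round(4),(d@u).round(4),(d@n).round(4))
f=pickle.load(open("pics/wrist5.pkl","rb"))
for k,uv in [("pkRearL",(280,207)),("pkRearR",(362,207)),("pkL",(278,255)),("pkR",(364,255))]: o(k,wonz(f,uv,.056))
f=pickle.load(open("pics/scene5.pkl","rb"))
for k,(a,b) in dict(pkRF=(407,285),pkRB=(465,237),pkNB=(550,287),pkNF=(492,344),noseF=(505,350),noseB=(570,288)).items(): o(k,onz(f,((a+.5)/4-.5+220,(b+.5)/4-.5+165),.056))
```

```text
pkRearL [0.5471 0.0254 0.056 ] 0.0501 -0.0293
pkRearR [0.4927 0.0207 0.056 ] 0.05 0.0253
pkL [0.5467 0.0592 0.056 ] 0.0839 -0.0317
pkR [0.4874 0.0542 0.056 ] 0.0838 0.0277
pkRF [0.5451 0.0204 0.056 ] 0.0453 -0.0269
pkRB [0.4941 0.0164 0.056 ] 0.0456 0.0242
pkNB [0.4881 0.0787 0.056 ] 0.1082 0.025
pkNF [0.543  0.0862 0.056 ] 0.1111 -0.0304
noseF [0.5411 0.0945 0.056 ] 0.1195 -0.0291
noseB [0.4806 0.0873 0.056 ] 0.1173 0.0318
```

The wrist view shows the pocket between columns 280 and 362, with its rear edge at row 207. It spans dock x of about 0.047 to 0.108 and its centre is 2 mm off laterally. I'll go down into it.

{"name": "carry_out", "arguments": {"rows": [-0.15, 0, 1, 0, -0.15, 0, 3, 0, -0.15, 0, 5, 0, -0.15, 0, 7, 0, -0.15, 0, 8.5, 0, -0.15, 0, 10, 0, -0.15, 0, 10.7, 0, -0.15, 0, 11, 0, -0.15, 0, 11, 0]}}

```text
clock: 8.45
position: [0.5174, 0.0497, 0.0297]
ee_rot: [[-0.997, -0.082, -0.002], [-0.082, 0.997, -0.001], [0.002, -0.001, -1.0]]
contact_force: [0.6, -1.6, 0.4]
opening: 0.006
```

{"name": "carry_out", "arguments": {"rows": [0, 0.3, 0, 0, 0, 0.6, 0, 0, 0, 0.9, 0, 0, 0, 1.2, 0, 0, 0, 1.5, 0, 0, 0, 1.8, 0, 0, 0, 2.1, 0, 0, 0, 2.4, 0, 0, 0, 2.7, 0, 0, 0, 3.0, 0, 0, 0, 3.3, 0, 0]}}

```text
clock: 9.37
position: [0.5147, 0.0824, 0.0308]
ee_rot: [[-0.997, -0.083, -0.001], [-0.083, 0.997, -0.002], [0.001, -0.002, -1.0]]
contact_force: [0.7, -7.7, 4.3]
opening: 0.004
```

```bash
python3 look.py 6 scene; python3 -c "
import cv2
a=cv2.imread('pics/scene6.png')[165:305,220:415]; cv2.imwrite('pics/sc6.png',cv2.resize(a,None,fx=4,fy=4,interpolation=cv2.INTER_CUBIC))"
```

```text
t 9.3667 p [0.5147 0.0824 0.0308] dock x,lat 0.10967776244289992 -0.0017798301165899992 yaw -175.25229572039993 F [ 0.6559 -7.6803  4.2754] op 0.003996432301275654
```

View pics/sc6.png

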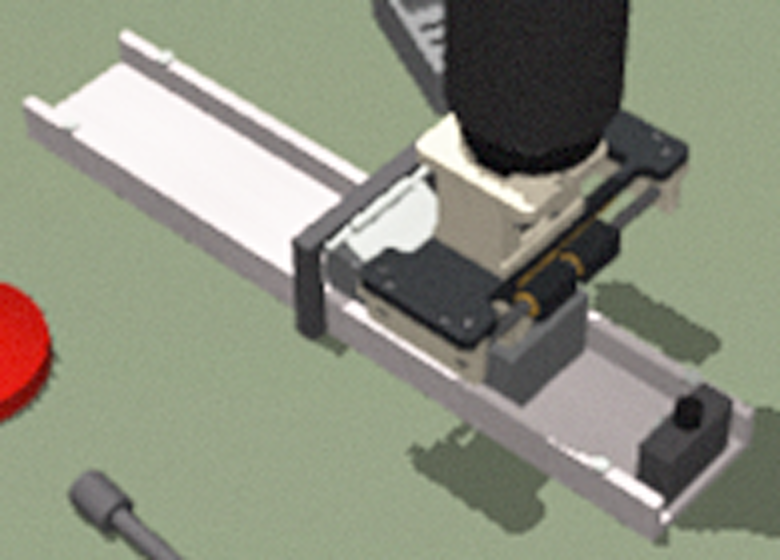

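{"name": "carry_out", "arguments": {"rows": [0, 0.4, 0, 0, 0, 0.8, 0, 0, 0, 1.2, 0, 0, 0, 1.6, 0, 0, 0, 2.0, 0, 0, 0, 2.4, 0, 0, 0, 2.8, 0, 0, 0, 3.2, 0, 0, 0, 3.6, 0, 0, 0, 4.0, 0, 0, 0, 4.3, 0, 0, 0, 4.6, 0, 0]}}

```text
clock: 10.42
position: [0.5109, 0.1287, 0.0308]
ee_rot: [[-0.997, -0.083, -0.001], [-0.083, 0.997, -0.001], [0.001, -0.001, -1.0]]
contact_force: [1.1, -4.7, 4.1]
opening: 0.005
```

{"name": "carry_out", "arguments": {"rows": [0, 0.2, 0, 0, 0, 0.4, 0, 0, 0, 0.6, 0, 0, 0, 0.8, 0, 0, 0, 1.0, 0, 0, 0, 1.2, 0, 0, 0, 1.4, 0, 0, 0, 1.6, 0, 0, 0, 1.8, 0, 0, 0, 2.0, 0, 0]}}

```text
clock: 11.25
position: [0.5096, 0.1494, 0.0306]
ee_rot: [[-0.997, -0.083, -0.0], [-0.083, 0.997, -0.0], [0.0, -0.0, -1.0]]
contact_force: [1.1, -5.7, 4.4]
opening: 0.005
```

```bash
python3 look.py 7 scene side; python3 -c "
import cv2
a=cv2.imread('pics/scene7.png')[165:305,220:415]; cv2.imwrite('pics/sc7.png',cv2.resize(a,None,fx=4,fy=4,interpolation=cv2.INTER_CUBIC))"
```

```text
t 11.25 p [0.5096 0.1494 0.0306] dock x,lat 0.1768304544918717 -0.0022799153554018724 yaw -175.25516317188467 F [ 1.119  -5.7457  4.3943] op 0.004986448448978647
```

View pics/sc7.png

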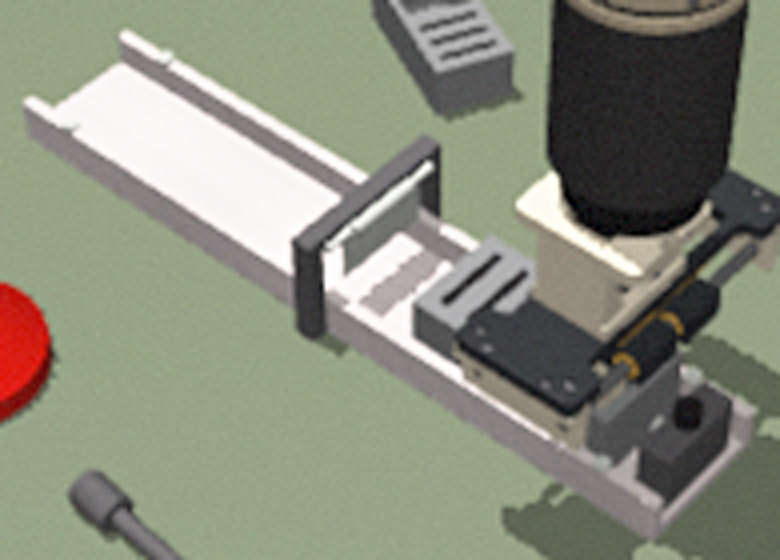

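The flap has dropped shut behind the cassette. The nose is about 20 mm short of the stop, so I'll feel forward gently.

{"name": "carry_out", "arguments": {"rows": [0, 0.15, 0, 0, 0, 0.3, 0, 0, 0, 0.45, 0, 0, 0, 0.6, 0, 0, 0, 0.75, 0, 0, 0, 0.9, 0, 0, 0, 1.0, 0, 0, 0, 1.1, 0, 0]}}

```text
clock: 12.02
position: [0.5087, 0.1603, 0.0305]
ee_rot: [[-0.997, -0.083, -0.0], [-0.083, 0.997, -0.0], [0.0, -0.0, -1.0]]
contact_force: [0.8, -4.7, 2.0]
opening: 0.008
```

{"name": "carry_out", "arguments": {"rows": [0, 0.1, 0, 0, 0, 0.2, 0, 0, 0, 0.3, 0, 0, 0, 0.4, 0, 0]}}

```text
clock: 12.35
position: [0.5083, 0.1643, 0.0305]
ee_rot: [[-0.997, -0.083, -0.0], [-0.083, 0.997, -0.0], [0.0, -0.0, -1.0]]
contact_force: [0.3, -3.7, 0.8]
opening: -0.0
```

{"name": "carry_out", "arguments": {"rows": [0, 0.1, 0, 0, 0, 0.2, 0, 0, 0, 0.3, 0, 0]}}

```text
clock: 12.6
position: [0.5081, 0.167, 0.0305]
ee_rot: [[-0.997, -0.083, -0.0], [-0.083, 0.997, -0.0], [0.0, -0.0, -1.0]]
contact_force: [4.3, -12.9, 0.6]
opening: 0.004
```

{"name": "carry_out", "arguments": {"rows": [0, 0.1, 0, 0, 0, 0.2, 0, 0]}}

```text
clock: 12.77
position: [0.508, 0.1671, 0.0305]
ee_rot: [[-0.997, -0.083, -0.001], [-0.083, 0.997, -0.003], [0.001, -0.003, -1.0]]
contact_force: [9.1, -21.1, 1.3]
opening: 0.004
```

```bash
python3 look.py 8 scene; python3 -c "
import cv2
a=cv2.imread('pics/scene8.png')[205:305,280:415]; cv2.imwrite('pics/sc8.png',cv2.resize(a,None,fx=5,fy=5,interpolation=cv2.INTER_CUBIC))"
```

```text
t 12.7667 p [0.508  0.1671 0.0305] dock x,lat 0.19456975188872538 -0.0021233080235111184 yaw -175.24290474981663 F [  9.1116 -21.0915   1.2932] op 0.0036397239206191552
```

View pics/sc8.png

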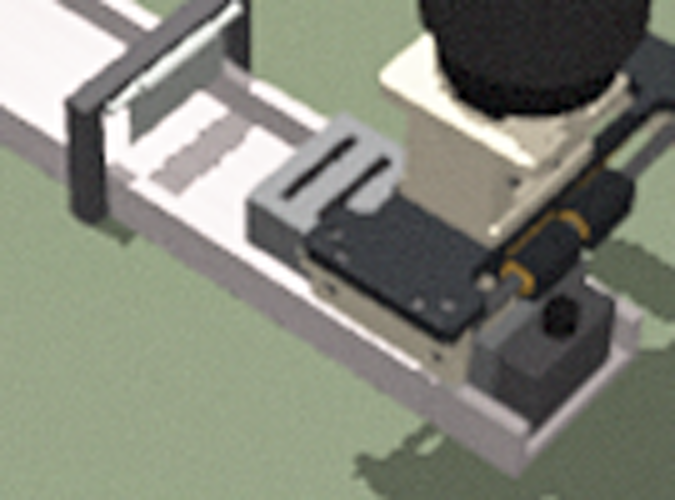

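There is firm contact: the TCP stopped at dock x 0.1946 while the force rose from 4 to 21 N. I'll back off inside the pocket and lift out.

{"name": "carry_out", "arguments": {"rows": [0, -0.2, 0, 0, 0, -0.5, 0, 0, 0, -1.0, 0, 0, 0, -1.5, 0, 0, 0, -1.5, 0, 0, 0, -1.5, -2, 0, 0, -1.5, -5, 0, 0, -1.5, -8, 0, 0, -1.5, -11, 0, 0, -1.5, -12, 0, 0, -1.5, -12, 0]}}

```text
clock: 13.73
position: [0.5109, 0.1555, 0.154]
ee_rot: [[-0.997, -0.083, 0.005], [-0.083, 0.997, 0.004], [-0.006, 0.003, -1.0]]
contact_force: [1.0, 0.1, -0.9]
opening: 0.006
```

```bash
python3 look.py 9 scene side wrist; python3 -c "
import cv2
a=cv2.imread('pics/scene9.png')[195:305,280:415]; cv2.imwrite('pics/sc9.png',cv2.resize(a,None,fx=5,fy=5,interpolation=cv2.INTER_CUBIC))
a=cv2.imread('pics/side9.png')[215:335,270:410]; cv2.imwrite('pics/si9.png',cv2.resize(a,None,fx=4,fy=4,interpolation=cv2.INTER_CUBIC))"
```

```text
t 13.7333 p [0.5109 0.1555 0.154 ] dock x,lat 0.18275085495109827 -0.0040948650673031176 yaw -175.23031594255923 F [ 1.0248  0.1443 -0.8503] op 0.005920227741342934
```

View pics/sc9.png

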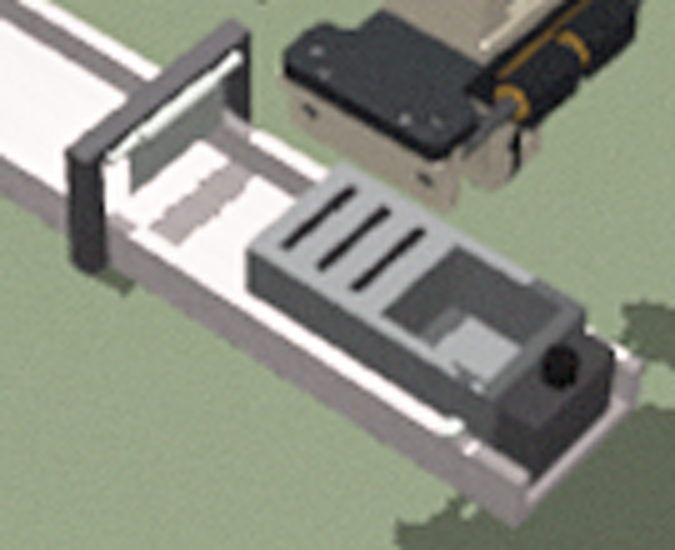

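View pics/si9.png

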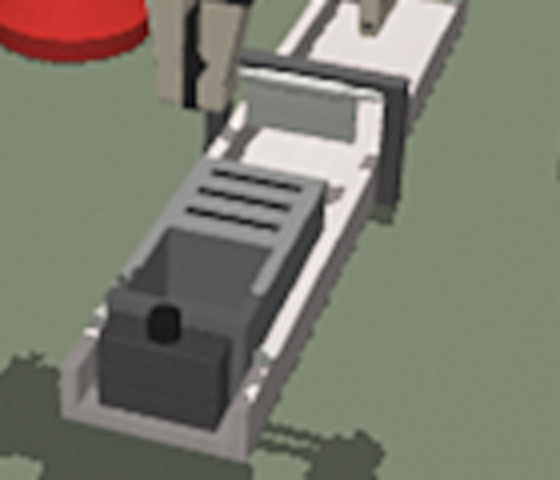

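View pics/wrist9.png

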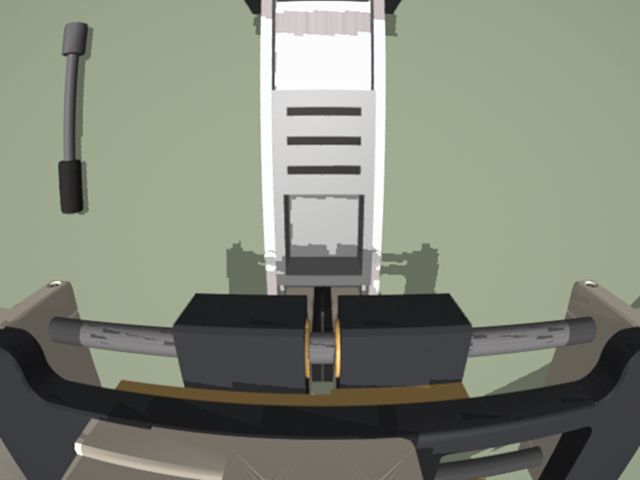

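Run:
```python
from h import *
u=np.array([-.0828,.9966]); n=np.array([-.9966,-.0828])
def o(k,p): 
    d=p[:2]-[.522,-.027]; print(k,p.round(4),(d@u).round(4),(d@n).round(4))
f=pickle.load(open("pics/scene9.pkl","rb"))
c=lambda a,b:((a+.5)/5-.5+280,(b+.5)/5-.5+195)
for k,(a,b,z) in dict(rF=(247,249,.056),rB=(341,162,.056),nB=(585,307,.056),nF=(495,402,.056),sFF=(540,432,.05),sFB=(613,352,.05)).items(): o(k,onz(f,c(a,b),z))
for x in (.185,.205,.21,.215): print(x,[ (np.array(proj(f,np.r_[np.array([.522,-.027])+x*u+l*n,.056]))-[280,195])*5+2 for l in(-.035,.035)])
```

```text
rF [0.5514 0.0515 0.056 ] 0.0758 -0.0358
rB [0.4817 0.043  0.056 ] 0.0731 0.0344
nB [0.4696 0.181  0.056 ] 0.2117 0.035
nF [0.5386 0.1897 0.056 ] 0.2146 -0.0344
sFF [0.5333 0.2113 0.05  ] 0.2366 -0.031
sFB [0.4765 0.2038 0.05  ] 0.2338 0.0262
0.185 [array([439.65414295, 368.46523468]), array([536.44466315, 277.88372591])]
0.205 [array([476.36089072, 391.54037082]), array([572.8089216 , 299.68542799])]
0.21 [array([485.62016961, 397.36107503]), array([581.97953253, 305.18354443])]
0.215 [array([494.91284273, 403.202772  ]), array([591.18229667, 310.7009379 ])]
```

```bash
python3 -c "
from plant import robot
print(robot.close_job()); print(robot.state()['clock'])"
```

```text
the job is handed in; nothing more can be done
None
the job is handed in; nothing more can be done
```

The cassette is home against the end stop, the flap has dropped shut behind it, and the job is handed in. It took about 14 of the 45 seconds.

I pushed the middle-sized cassette from behind with closed fingers, under the gate and through the flap. Then I reached over the gate into its pocket and drew it on at 12–50 mm/s until it met the stop.

**Checks that agreed:**
- **Contact with the stop:** the TCP stopped advancing while the force rose from about 4 N to 23 N in all (21 N along y), the highest reading I saw. That puts the nose at dock x ≈ 0.212.
- **Position in the last pictures:** the nose is at about 0.213. I had put the stop's face at about 0.2145 (±2 mm) from the first picture. The rear is at about 0.074, well past the flap.
- **Final state:** the cassette sits flat in the track, the flap hangs shut, and the gripper is clear with near-zero force. Nothing in my path came near the changer, funnel or magnet.

**Less certain:**
- **Plunger:** I could not see it directly. I take it as pressed in because of the firm contact and its weak spring (under 1 N).
- **Sideways force:** about 7 N of the final contact force was across the track. The cassette still looked square to the stop within measurement error.

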